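# Close the brush-cleaner can with its click-stop cap

## Task

Put the black click-stop cap on the neck of the red brush-cleaner can so that its key drops fully home in the socket, then turn it clockwise until its ratchet clicks and slips: one or two clicks, no more. Press and turn gently, let go of the cap and leave the other things on the table where they are.

Things in the scene. Friction and masses are not known exactly. Their poses are not given: they have to be found in the camera images.
- cap_grip (a point): Centre of the bar grip of the loose black cap (about 240 g), which stands upright on its key, 45 mm above the key's foot; z up the cap's axis, x along the bar. The orange bar is 50 mm long (x), 16 mm thick (y), 27 mm high (14 mm below to 13 mm above this point) and stands on a black disc 62 mm across, 12 mm thick.
- cap: The cap again, origin at the key's foot. Under the disc: a yellow ratchet ring (52 mm across, its underside 16 mm above the foot), then the square steel key, 22 x 22 mm, 16 mm high; its lowest 3 mm are a round tapered foot, 19 to 21.6 mm across. The hidden key is not in line with the bar: its sides stand at an unknown angle, up to 32 degrees either way from square with the bar, so its fit must be felt for.
- tick (a point): Red tick on the rim of the yellow ring, 28 mm from the cap's axis, 27 mm below cap_grip; at first on the cap's +x, under the white mark. With the key held in the socket, ring and key turn with the cap up to some 0.3 to 0.45 N m; beyond that the ratchet slips with a click, and a fall in torque, each 18 degrees, and the tick steps back as much (to the cap's +y).
- neck (a point): Centre of the mouth of the square brass socket in the can's neck, 151 mm above the table; z up, x and y along the sides of the hole, which is 25 x 25 mm, 19 mm deep, slightly chamfered. The key goes in 16 mm, any of the four ways round, until the ring rests on the socket's top (cap_grip 29 mm above this point). Keep all contact force on the socket (press, jamming, turning) under 90 N.
- can: Red can, fixed; origin under its middle. 124 mm across, 120 mm to its shoulder; a steel neck 69 mm across ends 2 mm below the socket's top; a dark handle up to 106 mm high stands out 98 mm from the axis on its +x side. The socket turns clockwise against about 0.1 N m for another 10 to 60 degrees, not known beforehand, and then meets a hard stop.
- thinner: Bystander: clear plastic bottle, 60 mm across, 190 mm tall; origin under its middle. Leave alone.
- paint_jar: Bystander: blue plastic paint jar with white lid, 72 mm across, 80 mm tall; origin under its middle. Leave alone.
- ink_jar: Bystander: small amber ink jar, 48 mm across, 55 mm tall; origin under its middle. Leave alone.
- brush_mug: Bystander: blue ceramic cup, 80 mm across, 100 mm tall; origin under its middle. Leave alone.
- pastel_box: Bystander: flat green box, 90 x 150 x 28 mm; origin under its middle. Leave alone.
- sketchbook: Bystander: brown sketchbook lying flat, 150 x 210 x 18 mm; origin under its middle. Leave alone.
- palette_knife: Bystander: palette knife lying flat; origin under its middle. Leave alone.

How it is judged:
On the way, in this order (a step that is already met when the one before it is completed fails the run):
1. the cap sits fully home in the neck (horizontal distance between cap_grip and neck below 0.004 m and z of cap_grip in the frame of neck between 0.024 and 0.032 m), for 0.1 s.
2. the ratchet has clicked (all of step 1 and y of tick in the frame of cap_grip above 0.006 m), for 0.1 s.
At the end, for the whole second after the job is handed in: The cap sits upright and fully home in the neck (its grip within 4 mm of the neck's axis and at most 3 mm above the home height), its ratchet one or two clicks past the start (tick 6 to 19.5 mm to the cap's +y), at rest and released (all of step 2 and y of tick in the frame of cap_grip below 0.0195 m and x of tick in the frame of cap_grip above 0.015 m and angle between cap_grip's own z axis and vertical below 0.06 rad and linear speed of cap below 0.01 m/s); the robot touches nothing.
It fails at once if more than two clicks (y of tick in the frame of cap_grip above 0.0205 m).
It fails at once if the ratchet is turned backwards by a click (y of tick in the frame of cap_grip below -0.0065 m).
It fails at once if the cap is pressed on the socket or the can or jammed in it with more than 90 N (contact force between cap and can above 90 N).
It fails at once if the robot strikes the can (contact force between any of the fingers, the arm and can above 15 N).
It fails at once if a bystander is moved by more than 20 mm (distance of any of thinner, paint_jar, ink_jar, brush_mug, pastel_box, sketchbook, palette_knife from where it was at the start of the episode above 0.02 m).
It also fails if it takes over 72 s, if anything falls off the work surface, if the arm or the gripper's body presses on something with over 40 N, if the wrist force passes 120 N, or if a joint passes its speed limit or range.

## Robot

A 6-joint arm with a two-finger parallel gripper is mounted at the origin on the work surface. World frame = base frame: x ahead of the robot, y to its left, z up, the work surface at z = 0. Lengths are in m, angles in rad, forces in N, time in s.
With the tool pointing down it reaches from about 0.275 to 0.825 m from the base axis. Payload 5.2 kg.
Tool frame: the origin (TCP) lies midway between the tips of the shut fingers; the grasp point (between the pads) lies 19 mm behind it; z points along the fingers, y is the direction in which the jaws open and shut (so a half turn about z gives the same grasp; the last joint's range is limited). The gripper opens to 93 mm and grips with 3 to 60 N. Pads are 15 mm wide; open, the fingers measure 128 mm over their backs; the gripper's body (75 mm by 188 mm) begins 65 mm behind the grasp point.
Start: joints at [1.051, 0.259, 1.535, -0, 1.348, -0.203], TCP at [0.171, 0.523, 0.219] pointing down, gripper open.
Joint ranges: [-3.14, 3.14], [-0.91, 2.08], [0.19, 2.58], [-1.22, 4.36], [0.22, 2.71], [-3.12, 3.12]. Speed limits (rad/s): [2.57, 2.57, 3.14, 3.14, 3.14, 3.14].

## Interface

Orientations are given as a 3x3 rotation matrix whose columns are the frame's x, y, z axes.
In Python, from bench import get_state, get_image, camera_model, job_done gives the robot as it stands.
- The arm moves only by the tool arm_command, never from a script. Its argument "commands" is a list of rows, each an object with "offset": the shift along the tool's x, y, z in cm, a list of three; "twist": the turn about the tool's z in rad; "jaw": the finger opening in cm, from 0 to 9.3. In form: [{"offset": [tx, ty, tz], "twist": twist, "jaw": jaw}, ...]. A call has 1 to 20 rows; each row shifts and turns the commanded pose from where the row before left it, along the tool's axes as they then stand; what a row does not reach is not made up. A row lasts 1/12 s, in which the tool goes at most 41.7 mm and 7.16 degrees, less where a joint would pass 70% of its speed; a pose out of reach is approached as far as the arm can. A call is refused whole if a number of a shift passes 4.17 or a number of a turn 0.125, either way. A call with a gripper value outside its range is refused whole. The fingers move at their own pace and stop on an object; the grip force is fixed at half the most. Time passes only in rows, so rows that do not move let the fingers close. It gives the time, the measured TCP pose, the force and the opening at its end, in the units of the state.
- get_state(): the state, without advancing time (a new reading comes with each control period).
- get_image(name): name is "scene" or "top"; returns the picture (400x640x3 uint8, red, green, blue); there is no depth.
- camera_model(name): a dict with "mtx" (3x3 intrinsics, pixels), "dist" ([k1, k2, p1, p2, k3] as OpenCV has them; the pictures are not rectified), "R" (3x3) and "t" (3): a world point X has camera coordinates R X + t. Camera axes: x right, y down, z forward; pixel columns grow to the right and rows downward; lengths in m; the calibration is good to about 2 mm. A picture is of the moment at which its call begins. camera_model takes no time and is no camera call.
- job_done(): hands the job in, once; it reports no verdict.
The state is a dict: "time": time; "qpos": joint angles; "qd": joint speeds; "joint_efforts": joint torques, N m; "eef_pos": TCP position; "eef_rot": TCP orientation; "force": force on the tool from outside, world axes, zero at the start; "moment": the same for the moment, N m; "gripper_width": opening from 0.0 (shut) to 1.0 (fully open).
Only numpy, scipy, OpenCV 4.12 (cv2) and the standard library are available. Lean on these libraries where they do the work, as an engineer would, in place of code of your own. Each camera call takes 0.05 s, during which the arm holds its last target. There are 200 camera calls.

## Working session

There is one attempt and no reset: what is moved stays moved. The work goes in short steps, Python scripts to look and compute and a tool call to move; the robot and the scene stay as the last step left them, time stands still between calls to the robot, and variables do not carry over. Pictures are saved under pics/ and viewed, about 8 in all and at most 12, crops included, and the job is handed in when it is done.

Besides the shell and the picture viewer there is one more tool, called after ">>>" as name([rows], argument=value, ...), one row to a line, values as JSON. arm_command: Moves the arm, as the interface text tells. Its arguments: {"type":"object","properties":{"commands":{"type":"array"}},"required":["commands"]}

```bash
mkdir -p pics; cat > h.py <<'E'
import numpy as np, cv2
from bench import *
def snap(n,f=None):
    im=get_image(n)
    if f: cv2.imwrite('pics/'+f,im[:,:,::-1])
    return im
def ray(n,uv):
    c=camera_model(n);R=np.array(c['R']);t=np.array(c['t'])
    p=cv2.undistortPoints(np.array(uv,float).reshape(-1,1,2),np.array(c['mtx']),np.array(c['dist'])).reshape(-1,2)
    return -R.T@t,(np.c_[p,np.ones(len(p))])@R
def onz(n,uv,z):
    o,d=ray(n,uv); return o+d*((z-o[2])/d[:,2])[:,None]
def proj(n,X):
    c=camera_model(n);return cv2.projectPoints(np.array(X,float).reshape(-1,3),cv2.Rodrigues(np.array(c['R']))[0],np.array(c['t']),np.array(c['mtx']),np.array(c['dist']))[0].reshape(-1,2)
E
python3 - <<'E'
from h import *
snap('scene','s0.png');snap('top','t0.png')
for n in('scene','top'):
    c=camera_model(n);R=np.array(c['R']);print(n,-R.T@np.array(c['t']),R[2],c['mtx'][0][0])
s=get_state();print(s)
E
```

```text
scene [ 1.46459411 -0.40845309  0.91675456] [-0.68959809  0.32606685 -0.6466335 ] 469.36915567551966
top [ 0.42222898 -0.01233887  1.33104062] [ 0.15272387  0.01026344 -0.98821561] 392.14239530568165
{'time': 0.1, 'qpos': array([ 1.05118826e+00,  2.59240458e-01,  1.53593229e+00, -6.97414603e-06,
        1.34798223e+00, -2.02790668e-01]), 'qd': array([-0.00055697, -0.00179583, -0.00111247,  0.0009862 , -0.0007025 ,
        0.00289761]), 'joint_efforts': array([ 3.32505057e-03, -4.38205147e+01, -2.84642619e+01,  7.23954965e-02,
        3.61307070e-02, -2.05405161e-05]), 'eef_pos': array([0.17108787, 0.52222209, 0.21793339]), 'eef_rot': array([[-9.50232111e-01,  3.11541878e-01, -7.69849499e-04],
       [ 3.11542677e-01,  9.50231189e-01, -1.35949129e-03],
       [ 3.07996533e-04, -1.53167326e-03, -9.99998780e-01]]), 'force': array([ 0.06509942,  0.06614109, -0.36638223]), 'moment': array([-0.01346632,  0.06818832,  0.0567248 ]), 'gripper_width': 0.9974526450930201}
```

View pics/s0.png

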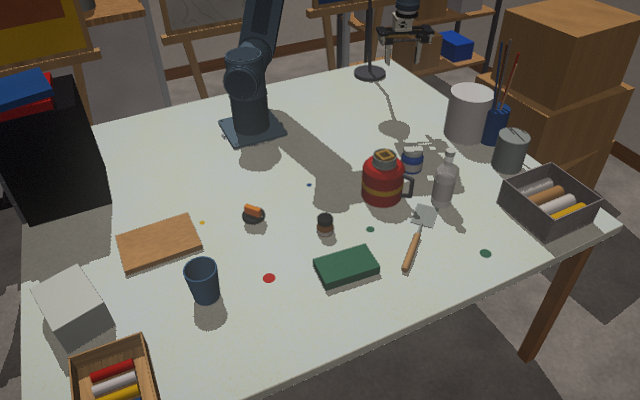

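View pics/t0.png

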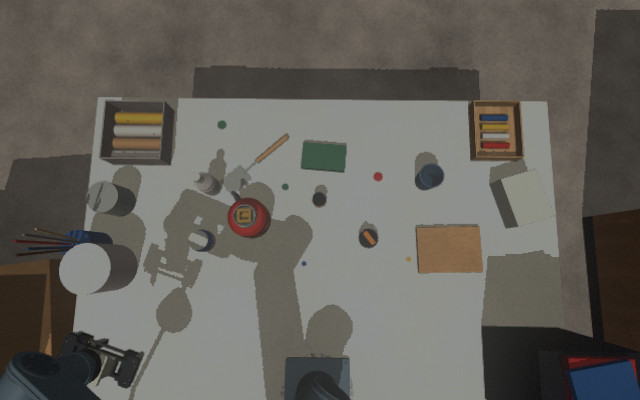

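The scene view shows the cap at about (254,213) and the can at (383,180). In the top view they are at (369,237) and (248,216), with the paint jar and thinner to the can's left. Next I'll measure both.

```bash
cat >> h.py <<'E'
def blob(im,lo,hi,box):
    x0,y0,x1,y1=box; h=cv2.cvtColor(im,cv2.COLOR_RGB2HSV)
    m=cv2.inRange(h,np.array(lo),np.array(hi)); k=np.zeros_like(m);k[y0:y1,x0:x1]=m[y0:y1,x0:x1]
    n,l,st,c=cv2.connectedComponentsWithStats(k); i=1+np.argmax(st[1:,4])
    pts=np.argwhere(l==i)[:,::-1].astype(np.float32); return pts
E
python3 - <<'E'
from h import *
s=snap('scene');t=snap('top')
for n,im,b in(('scene',s,(235,195,275,230)),('top',t,(355,222,385,255))):
    p=blob(im,(5,120,80),(22,255,255),b); r=cv2.minAreaRect(p); print(n,'bar',len(p),p.mean(0),r)
    print(onz(n,[p.mean(0)],.058 if n=='top' else .05), onz(n,cv2.boxPoints(r),.055))
# two-view
def tri(a,b):
    o1,d1=ray('scene',[a]);o2,d2=ray('top',[b]);d1=d1[0];d2=d2[0]
    k=np.linalg.lstsq(np.c_[d1,-d2],o2-o1,rcond=None)[0]; return o1+d1*k[0],o2+d2*k[1]
a=cv2.resize(t[190:262,205:395],None,fx=4,fy=4,interpolation=cv2.INTER_CUBIC)
c=cv2.resize(s[140:240,235:405],None,fx=4.47,fy=2.8,interpolation=cv2.INTER_CUBIC)
cv2.imwrite('pics/c1.png',np.vstack([a,c[:, :760]])[:,:,::-1])
E
```

```text
scene bar 142 [252.1338  210.14789] ((252.0, 210.0), (17.708755493164062, 8.854377746582031), 18.434947967529297)
[[ 0.49292966 -0.16561899  0.05      ]] [[ 0.49116866 -0.19360434  0.055     ]
 [ 0.46047093 -0.17504986  0.055     ]
 [ 0.50441874 -0.14057136  0.055     ]
 [ 0.53377799 -0.15953775  0.055     ]]
top bar 73 [368.9863  237.54794] ((368.9200134277344, 237.5600128173828), (15.200000762939453, 4.800000190734863), 53.13010025024414)
[[ 0.48634162 -0.16196531  0.058     ]] [[ 0.50110729 -0.14119118  0.055     ]
 [ 0.51061804 -0.15365438  0.055     ]
 [ 0.47185422 -0.18293012  0.055     ]
 [ 0.46243109 -0.17049983  0.055     ]]
```

View pics/c1.png

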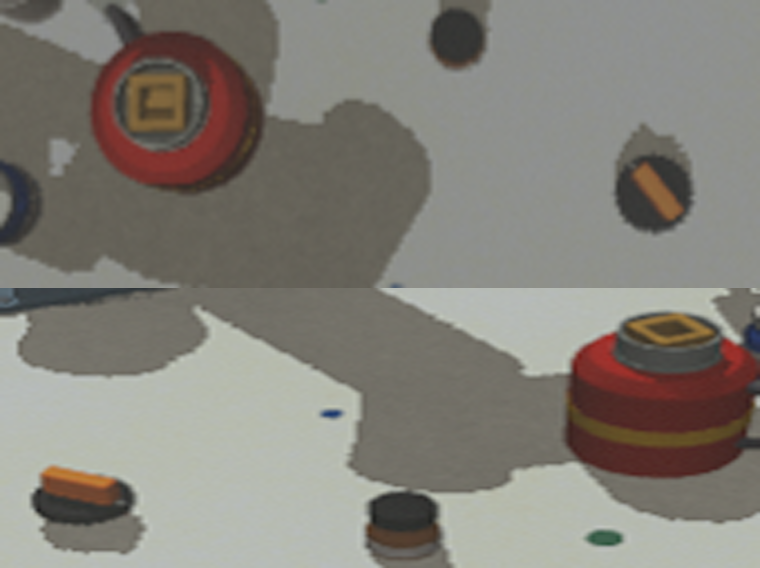

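```bash
python3 - <<'E'
from h import *
s=snap('scene');t=snap('top')
def pca(P):
    e,v=np.linalg.eigh(np.cov(P[:,:2].T)); return np.degrees(np.arctan2(*v[::-1,1]))%180,e
p=blob(t,(5,120,80),(22,255,255),(355,222,385,255)); P=onz('top',p,.058); print('bar',P.mean(0),pca(P))
for n,im,b in(('top',t,(225,195,265,235)),('scene',s,(365,145,405,170))):
    h=cv2.cvtColor(im,cv2.COLOR_RGB2HSV);x0,y0,x1,y1=b
    cc=(244,216) if n=='top' else (386,155)
    print(n,h[cc[1],cc[0]-14:cc[0]+14].tolist())
    p=blob(im,(13,90,60),(28,255,255),b);hu=cv2.convexHull(p)
    P=onz(n,hu.reshape(-1,2),.151); r=cv2.minAreaRect((P[:,:2]*1000).astype(np.float32)); print('neck',n,len(p),r)
# disc (dark) in top, at z .031 top
p=blob(t,(0,0,0),(180,255,75),(352,225,385,255));print('disc',len(p),cv2.minEnclosingCircle(p),p.mean(0))
print(onz('top',[cv2.minEnclosingCircle(p)[0]],.028))
E
```

```text
bar [ 0.48626799 -0.16177624  0.058     ] (np.float64(38.629335058889694), array([1.96589607e-05, 2.02869623e-04]))
top [[2, 155, 120], [2, 160, 126], [2, 136, 122], [4, 85, 102], [30, 17, 60], [24, 21, 62], [23, 55, 83], [19, 110, 111], [19, 132, 122], [18, 124, 103], [18, 102, 75], [18, 118, 93], [19, 133, 119], [19, 128, 120], [19, 129, 119], [18, 132, 120], [19, 129, 121], [18, 129, 117], [18, 126, 115], [18, 131, 125], [18, 125, 110], [16, 80, 70], [24, 38, 67], [36, 15, 83], [36, 13, 95], [36, 16, 82], [18, 21, 61], [3, 93, 96]]
neck top 202 ((544.0336303710938, 226.83975219726562), (42.55006790161133, 42.91278076171875), 0.8184353709220886)
scene [[10, 36, 149], [38, 9, 111], [34, 22, 82], [19, 88, 64], [18, 99, 72], [18, 132, 108], [18, 145, 137], [19, 153, 143], [19, 141, 127], [19, 119, 90], [19, 99, 75], [19, 102, 75], [18, 107, 76], [18, 100, 74], [17, 102, 70], [18, 97, 66], [19, 86, 62], [18, 114, 83], [19, 139, 117], [19, 152, 143], [19, 155, 156], [19, 153, 150], [18, 123, 102], [30, 16, 64], [43, 13, 139], [42, 18, 183], [41, 18, 193], [30, 20, 137]]
neck scene 170 ((548.8427734375, 221.63218688964844), (51.463340759277344, 52.03031921386719), 89.4123306274414)
disc 105 ((366.5, 238.5), 9.300638198852539) [364.17142 240.64761]
[[ 0.48459645 -0.15727741  0.028     ]]
```

>>> arm_command([
  {"offset": [-2.7,-2.9,0],"twist": 0,"jaw": 5},
  {"offset": [-2.7,-2.9,0],"twist": 0,"jaw": 5},
  {"offset": [-2.7,-2.9,0],"twist": 0,"jaw": 5},
  {"offset": [-2.7,-2.9,0],"twist": 0,"jaw": 5},
  {"offset": [-2.7,-2.9,0],"twist": 0,"jaw": 5},
  {"offset": [-2.7,-2.9,0],"twist": 0,"jaw": 5},
  {"offset": [-2.7,-2.9,0],"twist": 0,"jaw": 5},
  {"offset": [-2.7,-2.9,0],"twist": 0,"jaw": 5},
  {"offset": [-2.7,-2.9,0],"twist": 0,"jaw": 5},
  {"offset": [-2.7,-2.9,0],"twist": 0,"jaw": 5},
  {"offset": [-2.7,-2.9,0],"twist": 0,"jaw": 5},
  {"offset": [-2.7,-2.9,0],"twist": 0,"jaw": 5},
  {"offset": [-2.7,-2.9,0],"twist": 0,"jaw": 5},
  {"offset": [-2.7,-2.9,0],"twist": 0,"jaw": 5},
  {"offset": [-2.7,-2.9,0],"twist": 0,"jaw": 5},
  {"offset": [-2.7,-2.9,0],"twist": 0,"jaw": 5},
  {"offset": [-2.7,-2.9,0],"twist": 0,"jaw": 5},
  {"offset": [-2.7,-2.9,0],"twist": 0,"jaw": 5},
  {"offset": [-2.7,-2.9,0],"twist": 0,"jaw": 5},
])

```text
time: 1.88
eef_pos: [0.4875, -0.1628, 0.2186]
eef_rot: [[-0.95, 0.312, 0.0], [0.312, 0.95, 0.0], [-0.0, 0.0, -1.0]]
force: [0.6, 0.6, 0.2]
gripper_width: 0.538
```

>>> arm_command([
  {"offset": [0,0,0],"twist": -0.124,"jaw": 5},
  {"offset": [0,0,1],"twist": -0.124,"jaw": 5},
  {"offset": [0,0,1],"twist": -0.124,"jaw": 5},
  {"offset": [0,0,1],"twist": -0.124,"jaw": 5},
  {"offset": [0,0,1],"twist": -0.124,"jaw": 5},
  {"offset": [0,0,1],"twist": -0.124,"jaw": 5},
  {"offset": [0,0,1],"twist": -0.124,"jaw": 5},
  {"offset": [0,0,1],"twist": -0.124,"jaw": 5},
  {"offset": [0,0,0],"twist": 0,"jaw": 5},
  {"offset": [0,0,0],"twist": 0,"jaw": 5},
])

```text
time: 2.72
eef_pos: [0.4868, -0.1605, 0.1483]
eef_rot: [[-0.783, -0.622, -0.001], [-0.622, 0.783, 0.001], [0.0, 0.001, -1.0]]
force: [-0.4, 0.3, -0.3]
gripper_width: 0.535
```

```bash
cat >> h.py <<'E'
def st():
    s=get_state();R=np.array(s['eef_rot']);np.set_printoptions(precision=4,suppress=True)
    print('t',round(s['time'],2),'pos',s['eef_pos'],'psi',np.degrees(np.arctan2(R[1,1],R[0,1])).round(2),'tilt',R[:2,2],'q',s['qpos'],'F',s['force'],'M',s['moment'],'w',round(s['gripper_width']*93,1));return s,R
def tool(R,goal,pos): return R.T@(np.array(goal)-np.array(pos))*100
E
python3 - <<'E'
from h import *
s,R=st();print(tool(R,[.4863,-.1618,.034],s['eef_pos']))
E
```

```text
t 2.72 pos [ 0.4868 -0.1605  0.1483] psi 128.47 tilt [-0.0011  0.0007] q [-0.5364  0.2529  1.725   0.      1.165  -2.7786] F [-0.3998  0.2515 -0.2725] M [ 0.0867  0.0605 -0.019 ] w 49.8
[ 0.1146 -0.08   11.4341]
```

>>> arm_command([
  {"offset": [0.1,-0.1,2.5],"twist": 0,"jaw": 5},
  {"offset": [0,0,2.5],"twist": 0,"jaw": 5},
  {"offset": [0,0,2.5],"twist": 0,"jaw": 5},
  {"offset": [0,0,2],"twist": 0,"jaw": 5},
  {"offset": [0,0,1.0],"twist": 0,"jaw": 5},
  {"offset": [0,0,0.8],"twist": 0,"jaw": 5},
  {"offset": [0,0,0],"twist": 0,"jaw": 5},
  {"offset": [0,0,0],"twist": 0,"jaw": 5},
  {"offset": [0,0,0],"twist": 0,"jaw": 5},
])

```text
time: 3.47
eef_pos: [0.488, -0.1627, 0.0369]
eef_rot: [[-0.781, -0.625, 0.002], [-0.625, 0.781, -0.001], [-0.001, -0.002, -1.0]]
force: [0.7, 0.5, 0.9]
gripper_width: 0.537
```

```bash
python3 - <<'E'
from h import *
s,R=st()
im=snap('scene');P=np.array(s['eef_pos']);print(proj('scene',[P]),proj('top',[P]))
a=cv2.resize(im[150:240,195:315],None,fx=6,fy=6,interpolation=cv2.INTER_CUBIC);cv2.imwrite('pics/g1.png',a[:,:,::-1])
E
```

```text
t 3.47 pos [ 0.488  -0.1627  0.0369] psi 128.65 tilt [ 0.002  -0.0012] q [-0.539   0.3934  1.8469 -0.      0.8989 -2.7843] F [0.7057 0.4939 0.8577] M [ 0.0705 -0.0144 -0.0007] w 49.9
[[253.0194 212.2768]] [[368.4578 237.3661]]
```

View pics/g1.png

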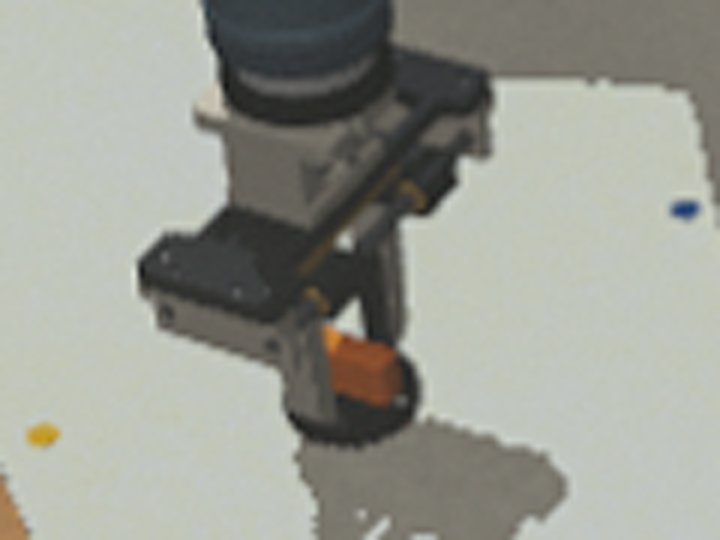

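The fingers straddle the orange bar, and the disc is centred under the TCP to about 1 mm. The white mark is at the far-right end of the bar at (400,400). I'll lower slightly and close the jaws.

>>> arm_command([
  {"offset": [0,0,0.3],"twist": 0,"jaw": 5},
  {"offset": [0,0,0],"twist": 0,"jaw": 5},
  {"offset": [0,0,0],"twist": 0,"jaw": 1},
  {"offset": [0,0,0],"twist": 0,"jaw": 1},
  {"offset": [0,0,0],"twist": 0,"jaw": 1},
  {"offset": [0,0,0],"twist": 0,"jaw": 1},
  {"offset": [0,0,0],"twist": 0,"jaw": 1},
  {"offset": [0,0,0],"twist": 0,"jaw": 1},
  {"offset": [0,0,0],"twist": 0,"jaw": 1},
  {"offset": [0,0,0],"twist": 0,"jaw": 1},
])

```text
time: 4.35
eef_pos: [0.487, -0.1621, 0.0327]
eef_rot: [[-0.781, -0.625, -0.0], [-0.625, 0.781, 0.0], [0.0, 0.0, -1.0]]
force: [0.2, 0.5, 0.6]
gripper_width: 0.171
```

```bash
python3 - <<'E'
from h import *
s,R=st()
E
```

```text
t 4.35 pos [ 0.487  -0.1621  0.0327] psi 128.69 tilt [-0.0001  0.    ] q [-0.539   0.3993  1.8512 -0.      0.8911 -2.785 ] F [0.2377 0.5094 0.6104] M [0.1385 0.0329 0.0409] w 15.9
```

>>> arm_command([
  {"offset": [0,0,-1],"twist": 0,"jaw": 1},
  {"offset": [0,0,-2],"twist": 0,"jaw": 1},
  {"offset": [0,0,-2.5],"twist": 0,"jaw": 1},
  {"offset": [0,0,-2.5],"twist": 0,"jaw": 1},
  {"offset": [0,0,-2.5],"twist": 0,"jaw": 1},
  {"offset": [0,0,-2.5],"twist": 0,"jaw": 1},
  {"offset": [0,0,-2.5],"twist": 0,"jaw": 1},
  {"offset": [0,0,-2],"twist": 0,"jaw": 1},
  {"offset": [0,0,-1.5],"twist": 0,"jaw": 1},
])

```text
time: 5.1
eef_pos: [0.4872, -0.1622, 0.2253]
eef_rot: [[-0.781, -0.625, 0.002], [-0.625, 0.781, -0.001], [-0.001, -0.002, -1.0]]
force: [0.1, -0.7, -1.9]
gripper_width: 0.168
```

>>> arm_command([
  {"offset": [-1,0.9,0],"twist": 0,"jaw": 1},
  {"offset": [-2,1.9,0],"twist": 0,"jaw": 1},
  {"offset": [-2,1.9,0],"twist": 0,"jaw": 1},
  {"offset": [-2,1.9,0],"twist": 0,"jaw": 1},
  {"offset": [-2,1.9,0],"twist": 0,"jaw": 1},
  {"offset": [-2,1.9,0],"twist": 0,"jaw": 1},
  {"offset": [-2,1.9,0],"twist": 0,"jaw": 1},
  {"offset": [-2,1.9,0],"twist": 0,"jaw": 1},
  {"offset": [-2,1.9,0],"twist": 0,"jaw": 1},
  {"offset": [-2,1.9,0],"twist": 0,"jaw": 1},
  {"offset": [-2,1.9,0],"twist": 0,"jaw": 1},
  {"offset": [-2,1.9,0],"twist": 0,"jaw": 1},
  {"offset": [-2,1.9,0],"twist": 0,"jaw": 1},
  {"offset": [-2,1.9,0],"twist": 0,"jaw": 1},
  {"offset": [-1.7,1.2,0],"twist": 0,"jaw": 1},
  {"offset": [0,0,0],"twist": 0.075,"jaw": 1},
  {"offset": [0,0,0],"twist": 0.075,"jaw": 1},
  {"offset": [0,0,0],"twist": 0,"jaw": 1},
  {"offset": [0,0,0],"twist": 0,"jaw": 1},
  {"offset": [0,0,0],"twist": 0,"jaw": 1},
])

```text
time: 6.77
eef_pos: [0.5433, 0.2262, 0.2228]
eef_rot: [[-0.864, -0.503, -0.0], [-0.503, 0.864, -0.0], [0.0, 0.0, -1.0]]
force: [-0.3, -0.6, -2.3]
gripper_width: 0.17
```

```bash
python3 - <<'E'
from h import *
s,R=st();print(tool(R,[.5443,.2265,.19],s['eef_pos']))
im=snap('scene')
P=np.array(s['eef_pos'])
a=im[90:210,325:445].copy();a=cv2.resize(a,None,fx=5,fy=5,interpolation=cv2.INTER_CUBIC)
for z,c in((P[2]-.0327,(0,255,0)),(P[2]-.0167,(255,255,0)),(P[2]-.0047,(255,0,255))):
    q=(proj('scene',[[P[0],P[1],z]])[0]-[325,90])*5+2; cv2.circle(a,tuple(int(v) for v in q),3,c,-1)
q=(proj('scene',[[.5443,.2265,.151]])[0]-[325,90])*5+2; cv2.circle(a,tuple(int(v) for v in q),3,(0,255,255),-1)
cv2.imwrite('pics/n1.png',a[:,:,::-1])
E
```

```text
t 6.77 pos [0.5433 0.2262 0.2228] psi 120.19 tilt [-0.0002 -0.0001] q [ 0.2051  0.3253  1.4326 -0.      1.3839 -1.8927] F [-0.3167 -0.5877 -2.3398] M [ 0.1424  0.0178 -0.0088] w 15.8
[-0.1036 -0.0216  3.2825]
```

View pics/n1.png

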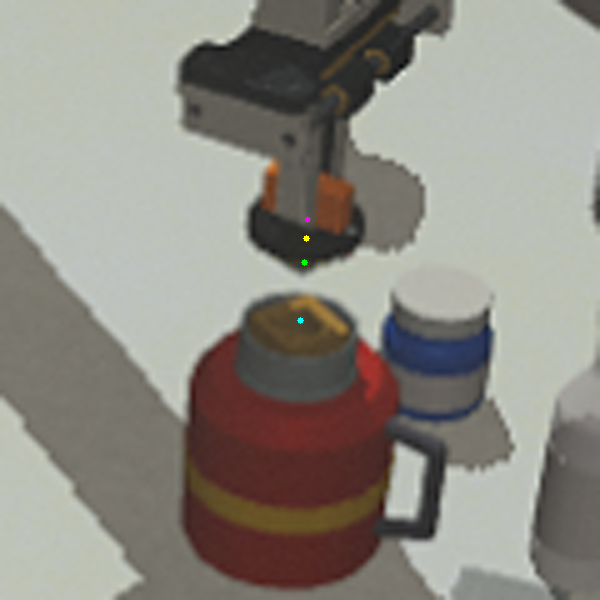

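The foot at (303,262) hangs on the axis of the socket mouth, which is at (300,320). I'll start the descent.

>>> arm_command([
  {"offset": [-0.1,0,1],"twist": 0,"jaw": 1},
  {"offset": [0,0,1],"twist": 0,"jaw": 1},
  {"offset": [0,0,1],"twist": 0,"jaw": 1},
  {"offset": [0,0,0.5],"twist": 0,"jaw": 1},
  {"offset": [0,0,0.2],"twist": 0,"jaw": 1},
  {"offset": [0,0,0.1],"twist": 0,"jaw": 1},
  {"offset": [0,0,0.05],"twist": 0,"jaw": 1},
  {"offset": [0,0,0.05],"twist": 0,"jaw": 1},
  {"offset": [0,0,0],"twist": 0,"jaw": 1},
  {"offset": [0,0,0],"twist": 0,"jaw": 1},
])

```text
time: 7.65
eef_pos: [0.5446, 0.227, 0.1841]
eef_rot: [[-0.865, -0.501, 0.001], [-0.501, 0.865, 0.0], [-0.001, -0.0, -1.0]]
force: [-0.2, -0.3, -1.2]
gripper_width: 0.173
```

>>> arm_command([
  {"offset": [0,0,0.05],"twist": 0,"jaw": 1},
  {"offset": [0,0,0.05],"twist": 0,"jaw": 1},
  {"offset": [0,0,0.05],"twist": 0,"jaw": 1},
  {"offset": [0,0,0],"twist": 0,"jaw": 1},
  {"offset": [0,0,0],"twist": 0,"jaw": 1},
])

```text
time: 8.07
eef_pos: [0.5443, 0.2269, 0.1821]
eef_rot: [[-0.865, -0.501, -0.0], [-0.501, 0.865, -0.0], [0.0, 0.0, -1.0]]
force: [0.0, -0.8, -1.1]
gripper_width: 0.17
```

>>> arm_command([
  {"offset": [0,0,0.05],"twist": 0,"jaw": 1},
  {"offset": [0,0,0.05],"twist": 0,"jaw": 1},
  {"offset": [0,0,0],"twist": 0,"jaw": 1},
  {"offset": [0,0,0],"twist": 0,"jaw": 1},
])

```text
time: 8.4
eef_pos: [0.5443, 0.2269, 0.1811]
eef_rot: [[-0.865, -0.501, -0.0], [-0.501, 0.865, -0.0], [0.0, -0.0, -1.0]]
force: [0.4, 0.4, -3.0]
gripper_width: 0.169
```

>>> arm_command([
  {"offset": [0,0,0.04],"twist": 0,"jaw": 1},
  {"offset": [0,0,0.04],"twist": 0,"jaw": 1},
  {"offset": [0,0,0],"twist": 0,"jaw": 1},
  {"offset": [0,0,0],"twist": 0,"jaw": 1},
])

```text
time: 8.73
eef_pos: [0.5445, 0.227, 0.1805]
eef_rot: [[-0.865, -0.501, 0.0], [-0.501, 0.865, 0.0], [-0.0, -0.0, -1.0]]
force: [0.3, -0.6, -1.0]
gripper_width: 0.171
```

```bash
python3 -c "
from h import *
st()"
```

```text
t 8.73 pos [0.5445 0.227  0.1805] psi 120.09 tilt [0.0003 0.    ] q [ 0.206   0.3563  1.4935 -0.      1.2915 -1.89  ] F [ 0.2969 -0.575  -1.0104] M [ 0.0307  0.0298 -0.0461] w 15.9
```

>>> arm_command([
  {"offset": [0,0,0.04],"twist": 0,"jaw": 1},
  {"offset": [0,0,0.04],"twist": 0,"jaw": 1},
  {"offset": [0,0,0],"twist": 0,"jaw": 1},
  {"offset": [0,0,0],"twist": 0,"jaw": 1},
])

```text
time: 9.07
eef_pos: [0.5445, 0.227, 0.1799]
eef_rot: [[-0.865, -0.501, 0.001], [-0.501, 0.865, 0.0], [-0.001, -0.0, -1.0]]
force: [-0.7, -0.5, 2.6]
gripper_width: 0.173
```

>>> arm_command([
  {"offset": [0,0,0.03],"twist": 0,"jaw": 1},
  {"offset": [0,0,0],"twist": 0,"jaw": 1},
  {"offset": [0,0,0],"twist": 0,"jaw": 1},
])

```text
time: 9.32
eef_pos: [0.5444, 0.2273, 0.1791]
eef_rot: [[-0.865, -0.501, 0.0], [-0.501, 0.865, 0.001], [-0.0, 0.0, -1.0]]
force: [1.4, 1.6, -1.2]
gripper_width: 0.171
```

>>> arm_command([
  {"offset": [0,0,0.05],"twist": 0,"jaw": 1},
  {"offset": [0,0,0.05],"twist": 0,"jaw": 1},
  {"offset": [0,0,0],"twist": 0,"jaw": 1},
  {"offset": [0,0,0],"twist": 0,"jaw": 1},
])

```text
time: 9.65
eef_pos: [0.5444, 0.2273, 0.1781]
eef_rot: [[-0.865, -0.501, 0.0], [-0.501, 0.865, 0.001], [-0.0, 0.0, -1.0]]
force: [-0.3, 2.0, -0.6]
gripper_width: 0.171
```

>>> arm_command([
  {"offset": [0,0,0.08],"twist": 0,"jaw": 1},
  {"offset": [0,0,0.08],"twist": 0,"jaw": 1},
  {"offset": [0,0,0],"twist": 0,"jaw": 1},
  {"offset": [0,0,0],"twist": 0,"jaw": 1},
])

```text
time: 9.98
eef_pos: [0.5444, 0.2272, 0.1767]
eef_rot: [[-0.865, -0.501, 0.0], [-0.501, 0.865, 0.001], [-0.0, 0.0, -1.0]]
force: [0.1, 4.6, 0.1]
gripper_width: 0.169
```

>>> arm_command([
  {"offset": [0,0,0.08],"twist": 0,"jaw": 1},
  {"offset": [0,0,0.08],"twist": 0,"jaw": 1},
  {"offset": [0,0,0],"twist": 0,"jaw": 1},
  {"offset": [0,0,0],"twist": 0,"jaw": 1},
])

```text
time: 10.32
eef_pos: [0.5444, 0.2272, 0.1752]
eef_rot: [[-0.865, -0.501, 0.0], [-0.501, 0.865, 0.001], [-0.001, 0.0, -1.0]]
force: [0.5, 4.7, 2.4]
gripper_width: 0.173
```

```bash
python3 -c "
from h import *
st()"
```

```text
t 10.32 pos [0.5444 0.2272 0.1752] psi 120.09 tilt [0.0003 0.0005] q [ 0.2062  0.3605  1.501   0.0005  1.2797 -1.89  ] F [0.4693 4.6941 2.3853] M [ 1.0568 -0.0288 -0.0869] w 16.1
```

>>> arm_command([
  {"offset": [-0.04,0.07,0],"twist": 0,"jaw": 1},
  {"offset": [0,0,0.08],"twist": 0,"jaw": 1},
  {"offset": [0,0,0.08],"twist": 0,"jaw": 1},
  {"offset": [0,0,0],"twist": 0,"jaw": 1},
  {"offset": [0,0,0],"twist": 0,"jaw": 1},
])

```text
time: 10.73
eef_pos: [0.5445, 0.2275, 0.1735]
eef_rot: [[-0.865, -0.501, 0.0], [-0.501, 0.865, -0.0], [0.0, -0.0, -1.0]]
force: [0.4, 1.9, 3.1]
gripper_width: 0.169
```

```bash
python3 -c "
from h import *
st()"
```

```text
t 10.73 pos [0.5445 0.2275 0.1735] psi 120.08 tilt [ 0.0002 -0.0004] q [ 0.2071  0.3623  1.5026 -0.0005  1.2766 -1.8887] F [0.3787 1.9112 3.1033] M [ 0.4857 -0.0147 -0.0918] w 15.8
```

>>> arm_command([
  {"offset": [-0.02,0.03,0],"twist": 0.05,"jaw": 1},
  {"offset": [0,0,0.08],"twist": 0,"jaw": 1},
  {"offset": [0,0,0.08],"twist": 0,"jaw": 1},
  {"offset": [0,0,0],"twist": 0,"jaw": 1},
  {"offset": [0,0,0],"twist": 0,"jaw": 1},
])

```text
time: 11.15
eef_pos: [0.5442, 0.2276, 0.1712]
eef_rot: [[-0.889, -0.458, -0.001], [-0.458, 0.889, -0.001], [0.001, -0.0, -1.0]]
force: [1.2, -0.0, -2.4]
gripper_width: 0.167
```

```bash
python3 -c "
from h import *
st()"
```

```text
t 11.15 pos [0.5442 0.2276 0.1712] psi 117.27 tilt [-0.001 -0.001] q [ 0.2076  0.3646  1.5051 -0.0008  1.2731 -1.8389] F [ 1.2178 -0.0111 -2.3581] M [-0.0233 -0.2613 -0.0014] w 15.6
```

Now it moves freely: forces are at baseline and the moment is about zero. I'll carry on down.

>>> arm_command([
  {"offset": [0,0,0.08],"twist": 0,"jaw": 1},
  {"offset": [0,0,0.08],"twist": 0,"jaw": 1},
  {"offset": [0,0,0.06],"twist": 0,"jaw": 1},
  {"offset": [0,0,0],"twist": 0,"jaw": 1},
  {"offset": [0,0,0],"twist": 0,"jaw": 1},
])

```text
time: 11.57
eef_pos: [0.5442, 0.2279, 0.1695]
eef_rot: [[-0.889, -0.458, -0.0], [-0.458, 0.889, -0.0], [0.001, -0.0, -1.0]]
force: [1.3, -1.4, -2.5]
gripper_width: 0.172
```

>>> arm_command([
  {"offset": [0,0,0.07],"twist": 0,"jaw": 1},
  {"offset": [0,0,0.05],"twist": 0,"jaw": 1},
  {"offset": [0,0,0],"twist": 0,"jaw": 1},
  {"offset": [0,0,0],"twist": 0,"jaw": 1},
])

```text
time: 11.9
eef_pos: [0.5443, 0.2279, 0.1684]
eef_rot: [[-0.889, -0.458, -0.0], [-0.458, 0.889, -0.0], [0.0, -0.0, -1.0]]
force: [0.5, -2.2, -1.9]
gripper_width: 0.174
```

```bash
python3 -c "
from h import *
st()"
```

```text
t 11.9 pos [0.5443 0.2279 0.1684] psi 117.23 tilt [-0.0002 -0.0003] q [ 0.2079  0.3666  1.5092 -0.0003  1.266  -1.8381] F [ 0.5163 -2.1954 -1.8821] M [-0.3326 -0.1192  0.0107] w 16.2
```

>>> arm_command([
  {"offset": [0.02,-0.03,0.05],"twist": 0,"jaw": 1},
  {"offset": [0,0,0.03],"twist": 0,"jaw": 1},
  {"offset": [0,0,0],"twist": 0,"jaw": 1},
  {"offset": [0,0,0],"twist": 0,"jaw": 1},
])

```text
time: 12.23
eef_pos: [0.5443, 0.2278, 0.1677]
eef_rot: [[-0.889, -0.458, -0.0], [-0.458, 0.889, 0.0], [-0.0, 0.0, -1.0]]
force: [-0.5, -1.3, -0.9]
gripper_width: 0.168
```

```bash
python3 -c "
from h import *
st()"
```

```text
t 12.23 pos [0.5443 0.2278 0.1677] psi 117.23 tilt [-0.      0.0001] q [ 0.2074  0.3669  1.5106  0.0001  1.2641 -1.8387] F [-0.5484 -1.3449 -0.9453] M [-0.1891 -0.0563 -0.0073] w 15.6
```

>>> arm_command([
  {"offset": [0,0,0.05],"twist": 0,"jaw": 1},
  {"offset": [0,0,0.03],"twist": 0,"jaw": 1},
  {"offset": [0,0,0],"twist": 0,"jaw": 1},
  {"offset": [0,0,0],"twist": 0,"jaw": 1},
])

```text
time: 12.57
eef_pos: [0.5444, 0.2279, 0.1676]
eef_rot: [[-0.889, -0.458, 0.001], [-0.458, 0.889, 0.0], [-0.001, -0.0, -1.0]]
force: [-1.9, -2.1, 5.1]
gripper_width: 0.171
```

>>> arm_command([
  {"offset": [0,0,0.04],"twist": 0,"jaw": 1},
  {"offset": [0,0,0],"twist": 0,"jaw": 1},
  {"offset": [0,0,0],"twist": 0,"jaw": 1},
])

```text
time: 12.82
eef_pos: [0.5444, 0.2279, 0.1676]
eef_rot: [[-0.889, -0.458, 0.001], [-0.458, 0.889, 0.0], [-0.001, -0.0, -1.0]]
force: [-1.8, -2.7, 7.7]
gripper_width: 0.17
```

```bash
python3 -c "
from h import *
st()"
```

```text
t 12.82 pos [0.5444 0.2279 0.1676] psi 117.23 tilt [0.001  0.0003] q [ 0.2075  0.3666  1.5114  0.0001  1.2626 -1.8386] F [-1.7888 -2.6697  7.7228] M [-0.3622  0.5862  0.0085] w 15.8
```

The cap is home at TCP z 0.1676, with about 10 N of press. I'll ease the press a little and turn clockwise in small steps, watching Mz.

>>> arm_command([
  {"offset": [0,0,-0.03],"twist": 0.05,"jaw": 1},
  {"offset": [0,0,0],"twist": 0.05,"jaw": 1},
  {"offset": [0,0,0],"twist": 0.05,"jaw": 1},
  {"offset": [0,0,0],"twist": 0,"jaw": 1},
])

```text
time: 13.15
eef_pos: [0.5449, 0.2282, 0.1676]
eef_rot: [[-0.948, -0.318, 0.002], [-0.318, 0.948, 0.001], [-0.002, 0.0, -1.0]]
force: [-0.3, -0.7, 5.0]
gripper_width: 0.169
```

```bash
python3 -c "
from h import *
st()"
```

```text
t 13.15 pos [0.5449 0.2282 0.1676] psi 108.53 tilt [0.0019 0.0009] q [ 0.2076  0.3669  1.5108  0.0005  1.2618 -1.6869] F [-0.2886 -0.7373  5.0194] M [-0.0154  0.1303 -0.0924] w 15.8
```

>>> arm_command([
  {"offset": [0,0,0],"twist": 0.05,"jaw": 1},
  {"offset": [0,0,0],"twist": 0.05,"jaw": 1},
  {"offset": [0,0,0],"twist": 0,"jaw": 1},
])

```text
time: 13.4
eef_pos: [0.5449, 0.2279, 0.1676]
eef_rot: [[-0.975, -0.222, 0.002], [-0.222, 0.975, 0.0], [-0.002, -0.0, -1.0]]
force: [-0.1, -1.2, 5.3]
gripper_width: 0.166
```

```bash
python3 -c "
from h import *
st()"
```

```text
t 13.4 pos [0.5449 0.2279 0.1676] psi 102.84 tilt [0.0018 0.0004] q [ 0.2074  0.3669  1.5108 -0.      1.2621 -1.5875] F [-0.1194 -1.1806  5.3099] M [-0.2295  0.1733  0.031 ] w 15.5
```

>>> arm_command([
  {"offset": [0,0,0],"twist": 0.05,"jaw": 1},
  {"offset": [0,0,0],"twist": 0.05,"jaw": 1},
  {"offset": [0,0,0],"twist": 0,"jaw": 1},
])

```text
time: 13.65
eef_pos: [0.5448, 0.2275, 0.1676]
eef_rot: [[-0.992, -0.124, 0.001], [-0.124, 0.992, -0.0], [-0.001, -0.0, -1.0]]
force: [-0.7, -1.9, 6.2]
gripper_width: 0.17
```

```bash
python3 -c "
from h import *
st()"
```

```text
t 13.65 pos [0.5448 0.2275 0.1676] psi 97.11 tilt [ 0.0014 -0.0003] q [ 0.2072  0.3668  1.511  -0.0006  1.2625 -1.4875] F [-0.7411 -1.8772  6.237 ] M [-0.4508  0.2243 -0.049 ] w 15.8
```

>>> arm_command([
  {"offset": [0,0,0],"twist": 0.05,"jaw": 1},
  {"offset": [0,0,0],"twist": 0.05,"jaw": 1},
  {"offset": [0,0,0],"twist": 0,"jaw": 1},
])

```text
time: 13.9
eef_pos: [0.5447, 0.2274, 0.1676]
eef_rot: [[-1.0, -0.024, 0.001], [-0.024, 1.0, -0.001], [-0.001, -0.001, -1.0]]
force: [-0.6, -3.4, 6.4]
gripper_width: 0.172
```

```bash
python3 -c "
from h import *
st()"
```

```text
t 13.9 pos [0.5447 0.2274 0.1676] psi 91.38 tilt [ 0.0012 -0.0005] q [ 0.2072  0.3668  1.5111 -0.0008  1.2626 -1.3875] F [-0.6182 -3.3545  6.3843] M [-0.5412  0.3614  0.0059] w 16.0
```

>>> arm_command([
  {"offset": [0,0,0],"twist": 0.05,"jaw": 1},
  {"offset": [0,0,0],"twist": 0.05,"jaw": 1},
  {"offset": [0,0,0],"twist": 0,"jaw": 1},
])

```text
time: 14.15
eef_pos: [0.5447, 0.2273, 0.1676]
eef_rot: [[-0.997, 0.076, 0.001], [0.076, 0.997, -0.001], [-0.001, -0.001, -1.0]]
force: [-0.1, -2.8, 5.8]
gripper_width: 0.17
```

```bash
python3 -c "
from h import *
s,R=st();print(s['joint_efforts'])
snap('top','t2.png');im=snap('scene')
a=cv2.resize(im[90:190,325:445],None,fx=6,fy=6,interpolation=cv2.INTER_CUBIC);cv2.imwrite('pics/n2.png',a[:,:,::-1])"
```

```text
t 14.15 pos [0.5447 0.2273 0.1676] psi 85.65 tilt [ 0.0013 -0.0007] q [ 0.2071  0.3668  1.511  -0.001   1.2627 -1.2875] F [-0.1091 -2.7666  5.8437] M [-0.6499  0.282   0.0141] w 15.8
[  1.376  -45.4251 -25.9937   0.9997  -0.6061   0.6547]
```

View pics/n2.png

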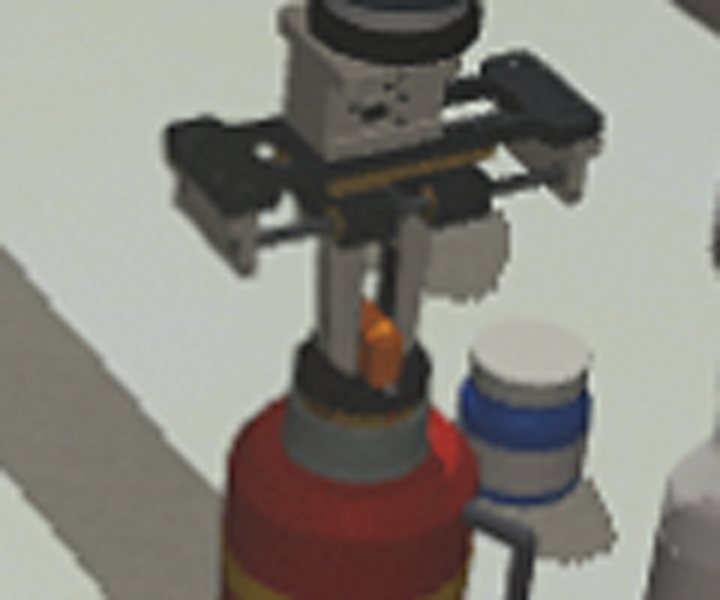

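The cap sits seated on the neck and the white mark faces the camera at (390,385). Next come finer turns with a torque reading after each.

```bash
cat > m.py <<'E'
from h import *
s=get_state();R=np.array(s['eef_rot']);print(round(s['time'],2),'psi %.2f Mz %.3f e6 %.3f'%(np.degrees(np.arctan2(R[1,1],R[0,1])),s['moment'][2],s['joint_efforts'][5]),np.round(s['force'],1),np.round(s['eef_pos'],4),round(s['gripper_width']*93,1))
E
python3 m.py
```

```text
14.25 psi 85.79 Mz -0.027 e6 0.078 [-1.  -3.2  6.1] [0.5447 0.2273 0.1676] 15.7
```

>>> arm_command([
  {"offset": [0,0,0],"twist": 0.04,"jaw": 1},
  {"offset": [0,0,0],"twist": 0,"jaw": 1},
])

```text
time: 14.42
eef_pos: [0.5447, 0.2273, 0.1676]
eef_rot: [[-0.993, 0.115, 0.001], [0.115, 0.993, -0.001], [-0.001, -0.001, -1.0]]
force: [-1.1, -3.1, 6.6]
gripper_width: 0.172
```

```bash
python3 m.py
```

```text
14.42 psi 83.40 Mz 0.059 e6 0.483 [-1.1 -3.1  6.6] [0.5447 0.2273 0.1676] 16.0
```

>>> arm_command([
  {"offset": [0,0,0],"twist": 0.04,"jaw": 1},
  {"offset": [0,0,0],"twist": 0,"jaw": 1},
])

```text
time: 14.58
eef_pos: [0.5447, 0.2272, 0.1676]
eef_rot: [[-0.988, 0.155, 0.001], [0.155, 0.988, -0.001], [-0.001, -0.001, -1.0]]
force: [-1.8, -3.3, 7.0]
gripper_width: 0.17
```

```bash
python3 m.py
```

```text
14.58 psi 81.11 Mz 0.050 e6 0.490 [-1.8 -3.3  7. ] [0.5447 0.2272 0.1676] 15.8
```

>>> arm_command([
  {"offset": [0,0,0],"twist": 0.04,"jaw": 1},
  {"offset": [0,0,0],"twist": 0,"jaw": 1},
])

```text
time: 14.75
eef_pos: [0.5447, 0.2272, 0.1676]
eef_rot: [[-0.981, 0.194, 0.001], [0.194, 0.981, -0.001], [-0.001, -0.001, -1.0]]
force: [-1.4, -3.3, 6.1]
gripper_width: 0.168
```

```bash
python3 m.py
```

```text
14.75 psi 78.82 Mz 0.063 e6 0.488 [-1.4 -3.3  6.1] [0.5447 0.2272 0.1676] 15.6
```

>>> arm_command([
  {"offset": [0,0,0],"twist": 0.04,"jaw": 1},
  {"offset": [0,0,0],"twist": 0,"jaw": 1},
])

```text
time: 14.92
eef_pos: [0.5447, 0.2271, 0.1676]
eef_rot: [[-0.972, 0.233, 0.001], [0.233, 0.972, -0.001], [-0.001, -0.001, -1.0]]
force: [-1.1, -3.2, 7.2]
gripper_width: 0.171
```

```bash
python3 m.py
```

```text
14.92 psi 76.52 Mz 0.057 e6 0.492 [-1.1 -3.2  7.2] [0.5447 0.2271 0.1676] 15.9
```

>>> arm_command([
  {"offset": [0,0,0],"twist": 0.05,"jaw": 1},
  {"offset": [0,0,0],"twist": 0,"jaw": 1},
])

```text
time: 15.08
eef_pos: [0.5447, 0.2271, 0.1676]
eef_rot: [[-0.959, 0.282, 0.001], [0.282, 0.959, -0.001], [-0.001, -0.001, -1.0]]
force: [-1.5, -3.8, 6.8]
gripper_width: 0.169
```

```bash
python3 m.py
```

```text
15.08 psi 73.63 Mz -0.015 e6 0.589 [-1.5 -3.8  6.8] [0.5447 0.2271 0.1676] 15.7
```

>>> arm_command([
  {"offset": [0,0,0],"twist": 0.05,"jaw": 1},
  {"offset": [0,0,0],"twist": 0,"jaw": 1},
])

```text
time: 15.25
eef_pos: [0.5447, 0.227, 0.1676]
eef_rot: [[-0.944, 0.329, 0.001], [0.329, 0.944, -0.001], [-0.001, -0.001, -1.0]]
force: [-1.1, -4.1, 6.3]
gripper_width: 0.166
```

```bash
python3 m.py
```

```text
15.25 psi 70.76 Mz 0.009 e6 0.591 [-1.1 -4.1  6.3] [0.5447 0.227  0.1676] 15.5
```

>>> arm_command([
  {"offset": [0,0,0],"twist": 0.05,"jaw": 1},
  {"offset": [0,0,0],"twist": 0,"jaw": 1},
])

```text
time: 15.42
eef_pos: [0.5447, 0.227, 0.1676]
eef_rot: [[-0.927, 0.376, 0.001], [0.376, 0.927, -0.001], [-0.001, -0.001, -1.0]]
force: [-0.6, -4.4, 6.5]
gripper_width: 0.171
```

```bash
python3 m.py
```

```text
15.42 psi 67.90 Mz -0.061 e6 0.591 [-0.6 -4.4  6.5] [0.5447 0.227  0.1676] 15.9
```

>>> arm_command([
  {"offset": [0,0,0],"twist": 0.05,"jaw": 1},
  {"offset": [0,0,0],"twist": 0,"jaw": 1},
])

```text
time: 15.58
eef_pos: [0.5446, 0.2269, 0.1676]
eef_rot: [[-0.907, 0.422, 0.001], [0.422, 0.907, -0.001], [-0.001, -0.001, -1.0]]
force: [-1.9, -4.1, 6.9]
gripper_width: 0.172
```

```bash
python3 m.py
```

```text
15.58 psi 65.03 Mz -0.052 e6 0.591 [-1.9 -4.1  6.9] [0.5446 0.2269 0.1676] 16.0
```

>>> arm_command([
  {"offset": [0,0,0],"twist": 0.05,"jaw": 1},
  {"offset": [0,0,0],"twist": 0,"jaw": 1},
])

```text
time: 15.75
eef_pos: [0.5446, 0.2269, 0.1676]
eef_rot: [[-0.884, 0.467, 0.001], [0.467, 0.884, -0.001], [-0.001, -0.001, -1.0]]
force: [-1.3, -4.2, 7.0]
gripper_width: 0.171
```

```bash
python3 m.py
```

```text
15.75 psi 62.17 Mz 0.044 e6 0.594 [-1.3 -4.2  7. ] [0.5446 0.2269 0.1676] 15.9
```

>>> arm_command([
  {"offset": [0,0,0],"twist": 0.05,"jaw": 1},
  {"offset": [0,0,0],"twist": 0,"jaw": 1},
])

```text
time: 15.92
eef_pos: [0.5446, 0.2269, 0.1676]
eef_rot: [[-0.86, 0.51, 0.001], [0.51, 0.86, -0.001], [-0.002, -0.001, -1.0]]
force: [-1.2, -4.5, 6.7]
gripper_width: 0.172
```

```bash
python3 m.py
```

```text
15.92 psi 59.30 Mz 0.052 e6 0.590 [-1.2 -4.5  6.7] [0.5446 0.2269 0.1676] 16.0
```

>>> arm_command([
  {"offset": [0,0,0],"twist": 0.05,"jaw": 1},
  {"offset": [0,0,0],"twist": 0,"jaw": 1},
])

```text
time: 16.08
eef_pos: [0.5446, 0.2268, 0.1675]
eef_rot: [[-0.833, 0.553, 0.001], [0.553, 0.833, -0.002], [-0.002, -0.001, -1.0]]
force: [-1.1, -4.3, 5.8]
gripper_width: 0.174
```

```bash
python3 m.py
```

```text
16.08 psi 56.44 Mz 0.042 e6 0.591 [-1.1 -4.3  5.8] [0.5446 0.2268 0.1675] 16.2
```

>>> arm_command([
  {"offset": [0,0,0],"twist": 0.05,"jaw": 1},
  {"offset": [0,0,0],"twist": 0,"jaw": 1},
])

```text
time: 16.25
eef_pos: [0.5445, 0.2268, 0.1676]
eef_rot: [[-0.805, 0.594, 0.001], [0.594, 0.805, -0.002], [-0.002, -0.001, -1.0]]
force: [-2.0, -4.4, 7.2]
gripper_width: 0.171
```

```bash
python3 m.py
```

```text
16.25 psi 53.58 Mz 0.035 e6 0.585 [-2.  -4.4  7.2] [0.5445 0.2268 0.1676] 15.9
```

>>> arm_command([
  {"offset": [0,0,0],"twist": 0.05,"jaw": 1},
  {"offset": [0,0,0],"twist": 0,"jaw": 1},
])

```text
time: 16.42
eef_pos: [0.5445, 0.2268, 0.1676]
eef_rot: [[-0.774, 0.633, 0.001], [0.633, 0.774, -0.002], [-0.002, -0.001, -1.0]]
force: [-2.4, -4.1, 7.6]
gripper_width: 0.172
```

```bash
python3 m.py
```

```text
16.42 psi 50.73 Mz 0.219 e6 0.761 [-2.4 -4.1  7.6] [0.5445 0.2268 0.1676] 16.0
```

>>> arm_command([
  {"offset": [0,0,0],"twist": 0.05,"jaw": 1},
  {"offset": [0,0,0],"twist": 0,"jaw": 1},
])

```text
time: 16.58
eef_pos: [0.5444, 0.2268, 0.1676]
eef_rot: [[-0.742, 0.67, 0.001], [0.67, 0.742, -0.002], [-0.002, -0.001, -1.0]]
force: [-2.1, -5.2, 7.1]
gripper_width: 0.171
```

```bash
python3 m.py
```

```text
16.58 psi 47.91 Mz 0.526 e6 1.088 [-2.1 -5.2  7.1] [0.5444 0.2268 0.1676] 15.9
```

>>> arm_command([
  {"offset": [0,0,0],"twist": 0.05,"jaw": 1},
  {"offset": [0,0,0],"twist": 0,"jaw": 1},
])

```text
time: 16.75
eef_pos: [0.5445, 0.2266, 0.1676]
eef_rot: [[-0.707, 0.707, 0.001], [0.707, 0.707, -0.002], [-0.002, -0.001, -1.0]]
force: [-2.1, -5.1, 7.1]
gripper_width: 0.167
```

```bash
python3 m.py
```

```text
16.75 psi 45.02 Mz 0.074 e6 0.668 [-2.1 -5.1  7.1] [0.5445 0.2266 0.1676] 15.5
```

>>> arm_command([
  {"offset": [0,0,0],"twist": 0.05,"jaw": 1},
  {"offset": [0,0,0],"twist": 0,"jaw": 1},
])

```text
time: 16.92
eef_pos: [0.5445, 0.2267, 0.1676]
eef_rot: [[-0.671, 0.742, 0.001], [0.742, 0.671, -0.002], [-0.002, -0.001, -1.0]]
force: [-2.7, -4.2, 8.4]
gripper_width: 0.169
```

```bash
python3 m.py
```

```text
16.92 psi 42.11 Mz -0.091 e6 0.437 [-2.7 -4.2  8.4] [0.5445 0.2267 0.1676] 15.7
```

Torque rose to 0.53 N m at psi 48° and then fell to about zero, which looks like one click. I'll move a little further so it settles in the next detent.

>>> arm_command([
  {"offset": [0,0,0],"twist": 0.04,"jaw": 1},
  {"offset": [0,0,0],"twist": 0,"jaw": 1},
])

```text
time: 17.08
eef_pos: [0.5446, 0.2269, 0.1677]
eef_rot: [[-0.641, 0.768, 0.001], [0.768, 0.641, -0.001], [-0.002, -0.0, -1.0]]
force: [-1.5, -3.1, 5.4]
gripper_width: 0.173
```

```bash
python3 m.py
```

```text
17.08 psi 39.83 Mz -0.056 e6 0.365 [-1.5 -3.1  5.4] [0.5446 0.2269 0.1677] 16.1
```

>>> arm_command([
  {"offset": [0,0,0],"twist": 0.04,"jaw": 1},
  {"offset": [0,0,0],"twist": 0,"jaw": 1},
])

```text
time: 17.25
eef_pos: [0.5445, 0.2269, 0.1676]
eef_rot: [[-0.61, 0.793, 0.001], [0.793, 0.61, -0.001], [-0.002, -0.0, -1.0]]
force: [-1.3, -4.7, 4.4]
gripper_width: 0.172
```

```bash
python3 m.py
```

```text
17.25 psi 37.56 Mz -0.003 e6 0.433 [-1.3 -4.7  4.4] [0.5445 0.2269 0.1676] 16.0
```

>>> arm_command([
  {"offset": [0,0,0],"twist": 0,"jaw": 1},
  {"offset": [0,0,0],"twist": 0,"jaw": 1},
])

```text
time: 17.42
eef_pos: [0.5446, 0.2269, 0.1676]
eef_rot: [[-0.611, 0.792, 0.001], [0.792, 0.611, -0.001], [-0.002, -0.0, -1.0]]
force: [-1.6, -4.5, 6.4]
gripper_width: 0.171
```

```bash
python3 m.py; python3 - <<'E'
from h import *
s,R=st();im=snap('scene')
p=blob(im,(5,120,80),(22,255,255),(365,130,410,165))
print(len(p),p.mean(0))
P=np.array(s['eef_pos']);c=P+[0,0,.0124];
for a in(-48,-30,-12,6,24):
    u=np.radians(a);print(a,proj('scene',[c+[.028*np.cos(u),.028*np.sin(u),-.027]])[0])
a=cv2.resize(im[135:180,362:410],None,fx=12,fy=12,interpolation=cv2.INTER_CUBIC);cv2.imwrite('pics/n3.png',a[:,:,::-1])
E
```

```text
17.42 psi 37.66 Mz -0.003 e6 0.008 [-1.6 -4.5  6.4] [0.5446 0.2269 0.1676] 15.9
t 17.42 pos [0.5446 0.2269 0.1676] psi 37.66 tilt [ 0.0008 -0.0013] q [ 0.2068  0.3667  1.5113 -0.0015  1.2631 -0.45  ] F [-1.572  -4.4815  6.4098] M [-0.874   0.4398 -0.0033] w 15.9
83 [383.9398 146.6145]
-48 [382.1036 158.4366]
-30 [385.2065 158.8291]
-12 [388.2806 158.6577]
6 [391.0112 157.941 ]
24 [393.1227 156.755 ]
```

View pics/n3.png

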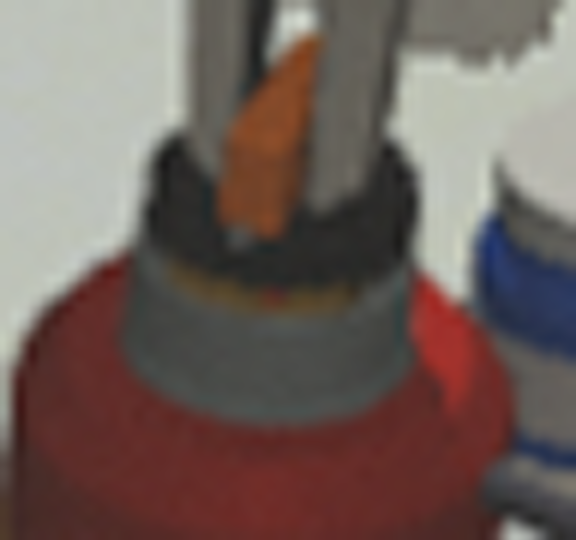

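The red tick shows at about (385,160), against a prediction of (384.5,158.8) for one click (18° to the cap's +y). The bar turned with the gripper. Time to release and rise.

>>> arm_command([
  {"offset": [0,0,-0.03],"twist": 0,"jaw": 1},
  {"offset": [0,0,0],"twist": 0,"jaw": 1.8},
  {"offset": [0,0,0],"twist": 0,"jaw": 2.5},
  {"offset": [0,0,0],"twist": 0,"jaw": 3.5},
  {"offset": [0,0,0],"twist": 0,"jaw": 3.5},
  {"offset": [0,0,0],"twist": 0,"jaw": 3.5},
  {"offset": [0,0,0],"twist": 0,"jaw": 3.5},
])

```text
time: 18.05
eef_pos: [0.5443, 0.228, 0.1672]
eef_rot: [[-0.61, 0.792, 0.0], [0.792, 0.61, 0.0], [0.0, 0.0, -1.0]]
force: [0.1, 0.6, 4.4]
gripper_width: 0.376
```

>>> arm_command([
  {"offset": [0,0,-0.5],"twist": 0,"jaw": 3.5},
  {"offset": [0,0,-1],"twist": 0,"jaw": 3.5},
  {"offset": [0,0,-2],"twist": 0,"jaw": 3.5},
  {"offset": [0,0,-3],"twist": 0,"jaw": 3.5},
  {"offset": [0,0,-3],"twist": 0,"jaw": 3.5},
  {"offset": [0,0,-2],"twist": 0,"jaw": 3.5},
  {"offset": [0,0,0],"twist": 0,"jaw": 3.5},
  {"offset": [0,0,0],"twist": 0,"jaw": 3.5},
])

```text
time: 18.72
eef_pos: [0.5448, 0.2279, 0.2836]
eef_rot: [[-0.61, 0.792, 0.003], [0.792, 0.61, 0.001], [-0.001, 0.003, -1.0]]
force: [-0.8, -0.2, -0.2]
gripper_width: 0.376
```

```bash
python3 m.py; python3 - <<'E'
from h import *
im=snap('scene')
p=blob(im,(5,120,80),(22,255,255),(365,130,410,165))
print(len(p),p.mean(0))
c=np.array([.5445,.2268,.180])
for a in(-88,-70,-52,-34,-16,2):
    u=np.radians(a);print(a,proj('scene',[c+[.028*np.cos(u),.028*np.sin(u),-.027]])[0])
a=cv2.resize(im[135:180,362:410],None,fx=12,fy=12,interpolation=cv2.INTER_CUBIC);b=cv2.resize(im[20:380,20:620],(560,336))
cv2.imwrite('pics/n4.png',np.vstack([np.hstack([a[:256],a[:256,:0]]),np.zeros((1,576,3),np.uint8),np.pad(b,((0,0),(0,16),(0,0)))])[:,:,::-1])
cv2.imwrite('pics/n4.png',a[:,:,::-1]);cv2.imwrite('pics/n4b.png',im[:,:,::-1])
E
```

```text
18.72 psi 37.59 Mz 0.014 e6 0.001 [-0.8 -0.2 -0.2] [0.5448 0.2279 0.2836] 35.0
110 [385.08182 145.75455]
-88 [376.60286584 155.83290151]
-70 [378.68516126 157.24952031]
-52 [381.39488016 158.26854624]
-34 [384.460401   158.78268113]
-16 [387.56882109 158.73717672]
2 [390.40164788 158.13697191]
```

View pics/n4.png

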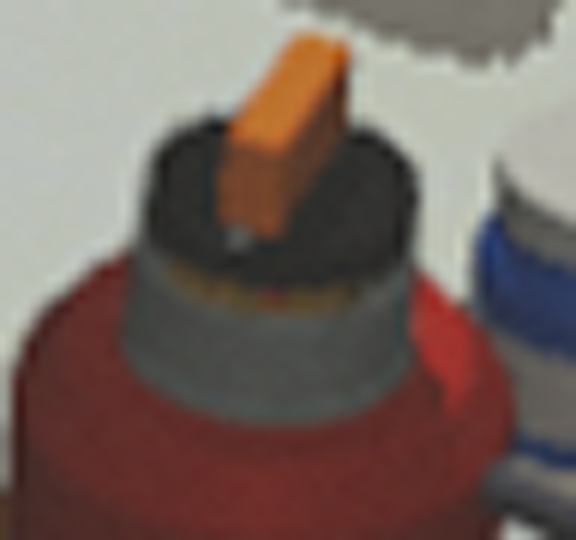

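The cap sits upright and free, with the tick unmoved at (385,160) and the white mark at (382,155). The gripper is 11 cm clear.

```bash
python3 -c "
from bench import job_done;print(job_done())"
```

```text
the job is handed in; nothing more can be done
None
```

The black cap is fully home on the can's neck and the ratchet has clicked once. I let go of the cap, raised the gripper clear and handed the job in at about 18.7 s; no verdict was reported.

- **Fit:** the key slid in without a search, at a bar angle close to my starting guess. The ring stopped at TCP z 0.1676 m, where 0.1677 was expected, with about 10 N of press.
- **Click:** turning clockwise, the torque stayed near zero for about 65°, then rose to about 0.53 N m and fell back to about zero. That peak is a little above the 0.3 to 0.45 N m you gave. The red tick stood within about 1 pixel of where one click puts it, both before and after release.
- **Release:** the cap stayed upright and still, and the gripper was 11 cm clear with no contact force. While the jaws were open but still low, the sensor read 4.4 N upward; the fingertips were probably resting lightly on the disc. It went away on lifting.
- **Not measured:** I did not measure the bystanders again. The paint jar looked unmoved in the last close-up, and there were no unexpected forces along the way.

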